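# Load the agar dish into the push-latch plate warmer

## Task

Load the agar dish into the plate warmer: press the front of the warmer's closed lid to release its push latch so that the lid springs wide open, then set the dish down flat, right way up and centred on the round platen inside. Then swing the lid down and press its front all the way once more so that the latch catches and the lid stays shut when you let go; leave the tape roll and the specimen cups where they stand.

Things in the scene. Friction and masses are not known exactly. Their poses are not given: they have to be found in the camera images.
- warmer: Plate warmer: low white box fixed to the worktop, 186 (x) by 170 (y) mm, walls 60 high, grey lid on top. Origin: underside, 4 mm behind its middle. x points from the front (small black panel, faces right) to the hinge at the back, y left, z up. Open-topped chamber inside: floor at z 20, clear x -57 to 83, y -79 to 79. In front of it, x -91 to -63, is the latch bay: keep out.
- platen (a point): Centre of the top face of the round steel platen in the chamber: 56 mm across, 10 mm proud of the chamber floor, top 30 mm above the worktop and 30 mm below the box's rim, 12 mm behind the warmer's origin. Axes as the warmer's. A centred dish overhangs it by 3 mm all round.
- lid (a joint): Lid angle, rad. 0: shut and latched, level. -0.045: front pressed 7 mm down to the rigid stop. Unlatched, a spring swings it open in 2 to 3 s to 1.9 (leaning back past upright), where it stays. Each press to the stop, held 0.3 s and let go, changes the latch: latched to released, released to latched. A press short of -0.035 may change nothing. After relatching the lid rises back to 0 and stays.
- lid_pad (a point): Centre of the black rubber press pad (24 by 70 mm, long side across) on the lid's outer (top) face near its front edge; moves with the lid. Lid shut: 79.5 mm above the worktop, 78 mm in front of the warmer's origin. z points out of the outer face, x along the lid to the hinge, y along the hinge. Pushing here takes 3 to 8 N to swing the lid down or press it to its stop.
- lid_hinge (a point): Middle of the hinge axis, 85 mm behind the warmer's origin, 72 mm above the worktop; axis along y. Axes turn with the lid. The pad centre is 163 mm from it along the lid, the outer face 7.5 mm above it, the lid's front edge at 188 mm. Lid 176 mm wide, 10 thick. A steel striker stands 41 mm out of the lid's inner face, 152 to 166 mm from the hinge, within 15 mm of the middle.
- agar_dish: The agar dish: a round, white and clear petri dish with its lid on, 62 mm across and 16 mm high, 22 g, lying flat on the worktop. Origin at the centre of its underside, z up. Grip it across its rim. It rests on the platen when its origin is at the platen's height.
- tape_roll: Bystander: a roll of tape with an open core, 69 mm across and 19 mm high, lying flat on the worktop. Origin at the centre of its underside. It and the dish may stand in either of two places.
- specimen_cup: Bystander: the nearer of the two specimen cups, with a screw lid, 66 mm across and 70 mm high, standing upright. Origin at the centre of its underside.

How it is judged:
On the way, in this order (a step that is already met when the one before it is completed fails the run):
1. the latch is released and the lid has sprung wide open (value of joint lid above 1.6 rad), for 0.2 s.
2. the dish lies flat and centred on the platen, let go, with the lid still wide open (horizontal distance between agar_dish and platen below 0.01 m and z of agar_dish in the frame of platen between -0.004 and 0.004 m and angle between agar_dish's own z axis and vertical below 0.08 rad and contact force between the fingers and agar_dish below 0.05 N and value of joint lid above 1.6 rad), for 0.2 s.
At the end, for the whole second after the job is handed in: The lid is shut and held by its latch (within 0.02 rad of 0) with nothing pressing it; inside, the dish rests flat (within 0.08 rad) and right way up on the platen, its centre within 10 mm of the platen's centre and its underside within 4 mm of the platen's top (value of joint lid between -0.02 and 0.02 rad and horizontal distance between agar_dish and platen below 0.01 m and z of agar_dish in the frame of platen between -0.004 and 0.004 m and angle between agar_dish's own z axis and vertical below 0.08 rad and linear speed of agar_dish below 0.02 m/s); the robot touches nothing.
It fails at once if the dish is let go more than 20 mm above the platen and falls onto it (horizontal distance between agar_dish and platen below 0.06 m and z of agar_dish in the frame of platen above 0.02 m and contact force between the fingers and agar_dish below 0.01 N).
It fails at once if the dish is tipped by more than 0.6 rad (angle between agar_dish's own z axis and vertical above 0.6 rad).
It fails at once if the tape roll is moved more than 30 mm (distance of tape_roll from where it was at the start of the episode above 0.03 m).
It fails at once if the specimen cup is moved more than 30 mm (distance of specimen_cup from where it was at the start of the episode above 0.03 m).
It also fails if it takes over 69 s, if anything falls off the work surface, if the arm or the gripper's body presses on something with over 40 N, if the wrist force passes 120 N, or if a joint passes its speed limit or range.

## Robot

A 6-joint arm with a two-finger parallel gripper is mounted at the origin on a cart in front of the work surface, level with it; the furniture and walls round the work are solid. World frame = base frame: x ahead of the robot, y to its left, z up, the work surface at z = 0. Lengths are in m, angles in rad, forces in N, time in s.
With the tool pointing down it reaches from about 0.3 to 0.775 m from the base axis. Payload 14.6 kg.
Tool frame: the origin (TCP) lies at the very end of the fingers, on their centre line; the grasp point (between the pads) lies 19 mm behind it; z points along the fingers, y is the line along which they close (so a half turn about z gives the same grasp; the last joint's range is limited). The gripper opens to 94 mm and grips with 3 to 60 N. Pads are 16 mm wide; open, the fingers measure 119 mm over their backs; the gripper's body (75 mm by 177 mm) begins 78 mm behind the grasp point.
Start: joints at [-1.197, 0.3, 1.521, -0, 1.321, -0.067], TCP at [0.235, -0.497, 0.205] pointing down, gripper open.
Joint ranges: [-3.03, 3.03], [-0.79, 2.21], [0.23, 2.52], [-1.04, 4.18], [0, 3.07], [-2.55, 2.55]. Speed limits (rad/s): [2.22, 2.22, 2.57, 3.14, 3.14, 3.14].

## Interface

Orientations are given as [roll, pitch, yaw] about the fixed x, y, z axes, in that order (R = Rz(yaw) Ry(pitch) Rx(roll)).
In Python, from station import ctrl gives the robot as it stands.
- The arm moves only by the tool move_arm, never from a script. Its argument "targets" is a list of rows, each a list of 6 numbers: the shift along the tool's x, y, z in units of 1000 mm (1.0 is 1000 mm), then the turn, a rotation vector about the tool's x, y, z in units of 30 degrees (1.0 is 30 degrees). In form: [[tx, ty, tz, ax, ay, az], ...]. A call has exactly 5 rows; each row is the pose to reach, as a shift and turn from the pose commanded when the call began, along the tool's axes at that moment; what a row does not reach only later rows make up. A row lasts 1/12 s, in which the tool goes at most 41.7 mm and 7.16 degrees, less where a joint would pass 70% of its speed; a pose out of reach is approached as far as the arm can. A call with a number of a shift or a turn outside -1 to 1 is refused whole. A call with a gripper value outside its range is refused whole. "fingers" is the opening, from -1 (shut) to 1 (fully open), set as the call begins (left out, the last holds). The fingers move at their own pace and stop on an object; "grip_force" is the grip in N (left out, the last holds). Time passes only in rows, so rows that repeat a pose let the fingers close, or fill a call up. It gives the time, the measured TCP pose, the force and the opening at its end, in the units of the state.
- ctrl.get_obs(): the state, without advancing time (a new reading comes with each control period).
- ctrl.camera(name): name is "scene" or "top"; returns the picture (480x640x3 uint8, red, green, blue); there is no depth.
- ctrl.camera_info(name): a dict with "fx", "fy", "cx", "cy" (pixels), "k1" (the pictures are not rectified: a ray, as slopes to the right and down, at radius r is drawn at 1 + k1 r^2 times it, then the intrinsics apply), "rvec" (rotation vector, rad) and "tvec" (3), from world to camera coordinates, as OpenCV has them. Camera axes: x right, y down, z forward; pixel columns grow to the right and rows downward; lengths in m; the calibration is good to about 2 mm. A picture is of the moment at which its call begins. camera_info takes no time and is no camera call.
- ctrl.hand_in(): hands the job in, once; it reports no verdict.
The state is a dict: "time_s": time; "qpos": joint angles; "joint_vel": joint speeds; "tau": joint torques, N m; "ee_pos": TCP position; "eef_rot": TCP orientation; "force": force on the tool from outside, world axes, zero at the start; "moment": the same for the moment, N m; "grip_width": finger opening in m.
Only numpy, scipy, OpenCV 4.12 (cv2) and the standard library are available. Lean on these libraries where they do the work, as an engineer would, in place of code of your own. Each camera call takes 0.05 s, during which the arm holds its last target. There are 200 camera calls.

## Working session

There is one attempt and no reset: what is moved stays moved. The work goes in short steps, Python scripts to look and compute and a tool call to move; the robot and the scene stay as the last step left them, time stands still between calls to the robot, and variables do not carry over. Pictures are saved under pics/ and viewed, on a budget of 10 in all, crops included, one or two more only if the job needs it, and the job is handed in when it is done.

Besides the shell and the picture viewer there is one more tool, called after "Request:" by a JSON object that holds its "fn" and its "kwargs". move_arm: Moves the arm, as the interface text tells. Shifts and turns lie within -1 to 1; 1 stands for 1000 mm of shift or 30 degrees of turn. Its arguments: {"type":"object","properties":{"targets":{"type":"array"},"fingers":{"type":"number"},"grip_force":{"type":"number"}},"required":["targets"]}

```bash
mkdir -p pics; cat > h.py <<'E'
import numpy as np, cv2
from station import ctrl
from scipy.spatial.transform import Rotation as R
def cam(n):
    i=ctrl.camera_info(n); Rm=cv2.Rodrigues(np.array(i["rvec"],float))[0]; t=np.array(i["tvec"],float)
    return i,Rm,t
def ray(n,u,v,z):
    i,Rm,t=cam(n); x=(u-i["cx"])/i["fx"]; y=(v-i["cy"])/i["fy"]; rd=np.hypot(x,y); r=rd
    for _ in range(30): r=rd/(1+i["k1"]*r*r)
    s=r/rd if rd>0 else 1
    d=Rm.T@np.array([x*s,y*s,1]); c=-Rm.T@t
    return c+d*(z-c[2])/d[2]
def proj(n,p):
    i,Rm,t=cam(n); q=Rm@np.array(p)+t; x,y=q[:2]/q[2]; k=1+i["k1"]*(x*x+y*y)
    return i["fx"]*x*k+i["cx"], i["fy"]*y*k+i["cy"]
def snap(n,name):
    im=ctrl.camera(n)[:,:,::-1].copy(); cv2.imwrite(f"pics/{name}.png",im); return im
def st():
    o=ctrl.get_obs(); print({k:np.round(o[k],4).tolist() for k in ("time_s","ee_pos","eef_rot","force","grip_width","qpos")}); return o
E
python3 - <<'E'
from h import *
st()
for n in("scene","top"):
    snap(n,n+"0"); i,Rm,t=cam(n); print(n,-Rm.T@t,i["fx"],i["k1"])
E
```

```text
{'time_s': 0.0, 'ee_pos': [0.2345, -0.4972, 0.2049], 'eef_rot': [-3.1404, -0.0001, 0.4408], 'force': [0.3214, 0.093, -0.1559], 'grip_width': 0.0941, 'qpos': [-1.1966, 0.3005, 1.5216, -0.0, 1.3207, -0.0666]}
scene [0.10968289 0.6294045  0.70694486] 502.7253451057605 -0.05262552517605312
top [ 0.36493537 -0.06048554  1.29844703] 538.4385751703852 0.00021651050787921782
```

View pics/top0.png

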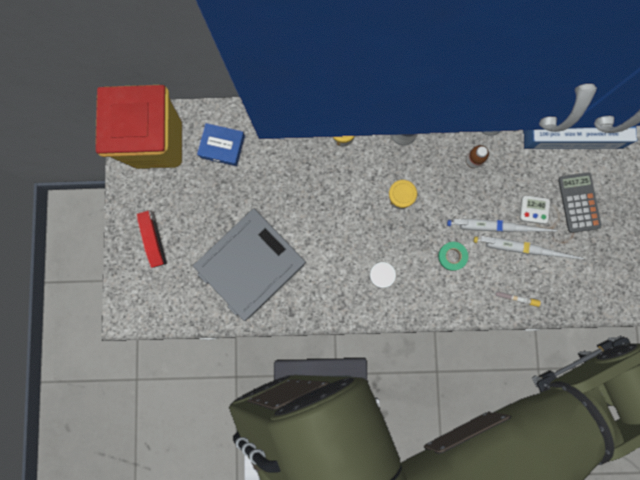

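View pics/scene0.png

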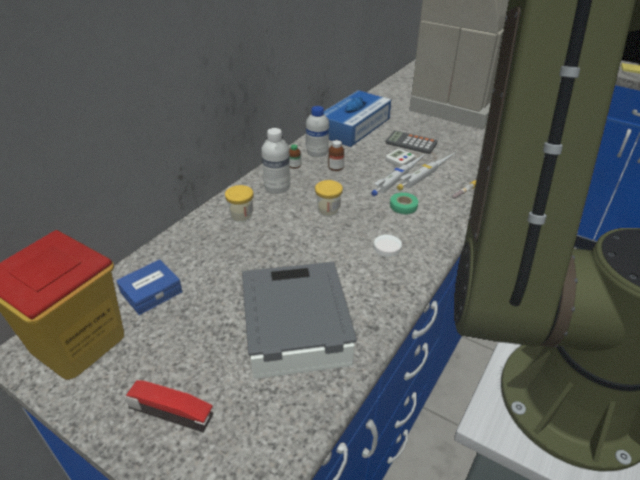

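The top view shows the warmer with its pad at about (271,241), the dish at (383,275), the tape at (454,256) and a cup at (403,193). The scene view agrees, with the lid shut.

```bash
python3 - <<'E'
from h import *
im=cv2.imread("pics/top0.png"); hsv=cv2.cvtColor(im,cv2.COLOR_BGR2HSV)
def big(m,x0,x1,y0,y1):
    k=np.zeros_like(m); k[y0:y1,x0:x1]=m[y0:y1,x0:x1]
    c,_=cv2.findContours(k,cv2.RETR_EXTERNAL,cv2.CHAIN_APPROX_NONE); return max(c,key=cv2.contourArea)
c=big(cv2.inRange(hsv,(0,0,215),(180,25,255)),350,420,250,300)
e=cv2.fitEllipse(c); print("dish",e, ray("top",*e[0],0.014))
c=big(cv2.inRange(hsv,(65,80,50),(90,255,255)),420,490,230,290); e=cv2.fitEllipse(c); print("tape",e,ray("top",*e[0],0.015))
c=big(cv2.inRange(hsv,(15,100,100),(35,255,255)),380,430,170,215); e=cv2.fitEllipse(c); print("cup",e,ray("top",*e[0],0.065))
c=big(cv2.inRange(im,(0,0,0),(50,50,50)),250,295,220,265); r=cv2.minAreaRect(c); print("pad",r,ray("top",*r[0],.0795)); 
P=np.array([ray("top",*q,.0795)[:2] for q in cv2.boxPoints(r)]); print(P, np.linalg.norm(np.diff(P,axis=0),axis=1))
print(im[260,245],im[265,225],im[300,300])
g=cv2.medianBlur(im,5); m=cv2.inRange(cv2.cvtColor(g,cv2.COLOR_BGR2HSV),(90,15,40),(125,90,135))
m=cv2.morphologyEx(m,cv2.MORPH_OPEN,np.ones((5,5)))
c=big(m,185,315,200,325); h=cv2.convexHull(c); r=cv2.minAreaRect(h); Q=np.array([ray("top",*q,.0795)[:2] for q in cv2.boxPoints(r)]); print("lid",r,Q,np.linalg.norm(np.diff(Q,axis=0),axis=1),Q.mean(0))
E
```

```text
dish ((382.4423522949219, 274.5167236328125), (23.15654182434082, 23.37742042541504), 119.02360534667969) [ 0.43878959 -0.17839632  0.014     ]
tape ((452.8550109863281, 255.69354248046875), (27.57526206970215, 28.758291244506836), 90.26856231689453) [ 0.47852418 -0.34742921  0.015     ]
cup ((402.4230041503906, 193.42453002929688), (26.969863891601562, 27.580446243286133), 46.86669158935547) [ 0.62296128 -0.22814915  0.065     ]
pad ((271.5314025878906, 241.83868408203125), (27.624414443969727, 8.176520347595215), 46.54815673828125) [0.51712295 0.07726141 0.0795    ]
[[0.53465955 0.10559989]
 [0.54724558 0.09178179]
 [0.49966465 0.04904937]
 [0.48720119 0.06283774]] [0.01869085 0.06395314 0.01858648]
[137 132 125] [135 130 125] [173 175 174]
lid ((247.75003051757812, 264.2500305175781), (76.36752319335938, 86.97412872314453), 45.0) [[0.46284802 0.26437793]
 [0.60068077 0.12221533]
 [0.47201049 0.00063286]
 [0.33777762 0.14214383]] [0.19801029 0.17702638 0.19504825] [0.46832923 0.13234249]
```

```bash
cat >> h.py <<'E'
def plan(wps, step=0.19, turn=29, pose=None):
    """print per-call rows (one final pose each) to visit waypoints (x,y,z,yaw_deg), tool down"""
    if pose is None:
        o=ctrl.get_obs(); p=np.array(o["ee_pos"]); Rc=R.from_euler("xyz",o["eef_rot"])
    else: p=np.array(pose[:3]); Rc=R.from_euler("xyz",[180,0,pose[3]],degrees=True)
    for w in wps:
        q=np.array(w[:3]); Rt=R.from_euler("xyz",[180,0,w[3]],degrees=True)
        rv=(Rc.inv()*Rt).as_rotvec(degrees=True); n=int(max(1,np.ceil(np.linalg.norm(q-p)/step),np.ceil(np.linalg.norm(rv)/turn)))
        for k in range(1,n+1):
            a=p+(q-p)/n; Ra=Rc*R.from_rotvec(rv/n,degrees=True)
            print(np.round(np.r_[Rc.inv().apply(a-p),rv/n/30],4).tolist(), "->",a.round(3)); p,Rc=a,Ra
E
python3 - <<'E'
from h import *
plan([(.517,.077,.15,133),(.517,.077,.095,133)])
E
```

```text
[0.1251, -0.0997, 0.0139, -0.0003, -0.0005, -0.8979] -> [ 0.305 -0.354  0.191]
[0.1175, -0.0242, 0.0104, -0.0003, -0.0005, -0.8979] -> [ 0.358 -0.246  0.181]
[0.0868, 0.0238, 0.0077, -0.0003, -0.0005, -0.8979] -> [ 0.398 -0.165  0.173]
[0.05, 0.0454, 0.0058, -0.0003, -0.0005, -0.8979] -> [ 0.428 -0.105  0.167]
[0.036, 0.0946, 0.0362, 0.0, -0.0, 0.0] -> [ 0.472 -0.014  0.131]
[0.018, 0.0473, 0.0181, 0.0, -0.0, 0.0] -> [0.495 0.032 0.113]
```

```bash
sed -i 's/^        for k in range(1,n+1):/        d=(q-p)\/n\n        for k in range(1,n+1):/; s/a=p+(q-p)\/n;/a=p+d;/' h.py
python3 - <<'E'
from h import *
plan([(.517,.077,.15,133),(.517,.077,.095,133)])
E
```

```text
[0.1251, -0.0997, 0.0139, -0.0003, -0.0005, -0.8979] -> [ 0.305 -0.354  0.191]
[0.1567, -0.0322, 0.0138, -0.0003, -0.0005, -0.8979] -> [ 0.376 -0.21   0.177]
[0.1543, 0.0423, 0.0138, -0.0003, -0.0005, -0.8979] -> [ 0.446 -0.067  0.164]
[0.1184, 0.1076, 0.0137, -0.0003, -0.0005, -0.8979] -> [0.517 0.077 0.15 ]
[0.0, 0.0, 0.055, 0.0, -0.0, 0.0] -> [0.517 0.077 0.095]
```

Request:
{"fn": "move_arm", "kwargs": {"targets": [[0.025,-0.02,0.003,0,0,-0.18],[0.05,-0.04,0.006,0,0,-0.36],[0.075,-0.06,0.008,0,0,-0.54],[0.1,-0.08,0.011,0,0,-0.72],[0.125,-0.1,0.014,0,0,-0.9]], "fingers": -1}}

```text
time_s: 0.52
ee_pos: [0.3053, -0.3522, 0.1911]
eef_rot: [-3.141, -0.0, 0.916]
force: [-0.0, 0.4, 0.8]
grip_width: 0.0642
```

Request:
{"fn": "move_arm", "kwargs": {"targets": [[0.031,-0.006,0.003,0,0,-0.18],[0.063,-0.013,0.006,0,0,-0.36],[0.094,-0.019,0.008,0,0,-0.54],[0.125,-0.026,0.011,0,0,-0.72],[0.157,-0.032,0.014,0,0,-0.9]]}}

```text
time_s: 0.93
ee_pos: [0.376, -0.2084, 0.1772]
eef_rot: [-3.141, -0.0, 1.388]
force: [0.8, 0.3, 0.5]
grip_width: 0.0308
```

Request:
{"fn": "move_arm", "kwargs": {"targets": [[0.031,0.008,0.003,0,0,-0.18],[0.062,0.017,0.006,0,0,-0.36],[0.093,0.025,0.008,0,0,-0.54],[0.124,0.034,0.011,0,0,-0.72],[0.154,0.042,0.014,0,0,-0.9]]}}

```text
time_s: 1.35
ee_pos: [0.4462, -0.0648, 0.1632]
eef_rot: [-3.142, -0.0, 1.859]
force: [0.4, -0.6, 0.1]
grip_width: 0.0009
```

Request:
{"fn": "move_arm", "kwargs": {"targets": [[0.03,0.027,0.003,0,0,-0.23],[0.06,0.054,0.007,0,0,-0.45],[0.09,0.08,0.01,0,0,-0.68],[0.118,0.108,0.014,0,0,-0.9],[0.118,0.108,0.014,0,0,-0.9]]}}

```text
time_s: 1.77
ee_pos: [0.5177, 0.0819, 0.1482]
eef_rot: [-3.141, -0.001, 2.337]
force: [1.0, -0.5, 0.1]
grip_width: 0.0003
```

Request:
{"fn": "move_arm", "kwargs": {"targets": [[-0.001,-0.001,0.02,0,0,0],[-0.002,-0.003,0.04,0,0,0],[-0.003,-0.004,0.058,0,0,0],[-0.003,-0.004,0.062,0,0,0],[-0.003,-0.004,0.062,0,0,0]]}}

```text
time_s: 2.18
ee_pos: [0.5149, 0.0719, 0.0865]
eef_rot: [-3.14, -0.002, 2.325]
force: [0.1, -0.1, 0.4]
grip_width: 0.0006
```

Request:
{"fn": "move_arm", "kwargs": {"targets": [[0,0,0.003,0,0,0],[0,0,0.006,0,0,0],[0,0,0.008,0,0,0],[0,0,0.01,0,0,0],[0,0,0.012,0,0,0]]}}

```text
time_s: 2.6
ee_pos: [0.5162, 0.0721, 0.076]
eef_rot: [3.14, 0.001, 2.326]
force: [2.1, -2.0, 3.0]
grip_width: 0.0009
```

Request:
{"fn": "move_arm", "kwargs": {"targets": [[0,0,0.002,0,0,0],[0,0,0.003,0,0,0],[0,0,0.004,0,0,0],[0,0,0.004,0,0,0],[0,0,0.004,0,0,0]]}}

```text
time_s: 3.02
ee_pos: [0.516, 0.0721, 0.0721]
eef_rot: [3.141, 0.001, 2.326]
force: [0.7, -2.1, 8.0]
grip_width: 0.0
```

Request:
{"fn": "move_arm", "kwargs": {"targets": [[0,0,0.001,0,0,0],[0,0,0.001,0,0,0],[0,0,0.001,0,0,0],[0,0,0.001,0,0,0],[0,0,0.001,0,0,0]]}}

```text
time_s: 3.43
ee_pos: [0.5161, 0.0721, 0.0715]
eef_rot: [3.14, 0.001, 2.326]
force: [-2.5, -1.8, 13.2]
grip_width: 0.0003
```

Request:
{"fn": "move_arm", "kwargs": {"targets": [[0,0,-0.03,0,0,0],[-0.02,0,-0.06,0,0,0],[-0.055,0,-0.08,0,0,0],[-0.095,0,-0.09,0,0,0],[-0.135,0,-0.09,0,0,0]]}}

```text
time_s: 3.85
ee_pos: [0.6097, -0.0271, 0.1633]
eef_rot: [3.139, 0.003, 2.327]
force: [-0.0, -0.2, 0.3]
grip_width: 0.0001
```

```bash
python3 - <<'E'
from h import *
st()
plan([(.439,-.178,.12,133)])
E
```

```text
{'time_s': 3.85, 'ee_pos': [0.6097, -0.0271, 0.1633], 'eef_rot': [3.139, 0.0025, 2.3268], 'force': [-0.007, -0.2179, 0.3388], 'grip_width': 0.0001, 'qpos': [-0.1046, 0.4662, 1.3922, 0.0003, 1.2796, -0.8607]}
[0.0037, -0.1139, 0.0214, 0.0025, 0.0024, 0.0053] -> [ 0.524 -0.103  0.142]
[0.0034, -0.1139, 0.0215, 0.0025, 0.0024, 0.0053] -> [ 0.439 -0.178  0.12 ]
```

Request:
{"fn": "move_arm", "kwargs": {"targets": [[0.001,-0.028,0.005,0,0,0],[0.002,-0.057,0.011,0,0,0],[0.003,-0.085,0.016,0,0,0],[0.004,-0.114,0.021,0,0,0],[0.004,-0.142,0.026,0,0,0]], "fingers": 1}}

```text
time_s: 4.27
ee_pos: [0.5003, -0.121, 0.1336]
eef_rot: [-3.141, -0.001, 2.326]
force: [1.9, -0.7, 0.3]
grip_width: 0.0304
```

Request:
{"fn": "move_arm", "kwargs": {"targets": [[0.001,-0.03,0.005,0,0,0],[0.002,-0.06,0.011,0,0,0],[0.003,-0.086,0.016,0,0,0],[0.003,-0.086,0.016,0,0,0],[0.003,-0.086,0.016,0,0,0]]}}

```text
time_s: 4.68
ee_pos: [0.4366, -0.1776, 0.1182]
eef_rot: [-3.141, -0.001, 2.324]
force: [-0.5, 0.9, -0.0]
grip_width: 0.0638
```

Request:
{"fn": "move_arm", "kwargs": {"targets": [[0,0,0,0,0,0],[0,0,0,0,0,0],[0,0,0,0,0,0],[0,0,0,0,0,0],[0,0,0,0,0,0]]}}

```text
time_s: 5.1
ee_pos: [0.4375, -0.1769, 0.1184]
eef_rot: [-3.142, -0.0, 2.327]
force: [-0.2, -0.5, 0.4]
grip_width: 0.0933
```

```bash
python3 - <<'E'
from h import *
st(); a=snap("top","top1"); b=snap("scene","scene1")
cv2.imwrite("pics/both1.png",np.hstack([a[150:400,150:450],b[150:400,150:500]]))
E
```

```text
{'time_s': 5.1, 'ee_pos': [0.4375, -0.1769, 0.1184], 'eef_rot': [-3.1416, -0.0001, 2.3266], 'force': [-0.227, -0.5226, 0.4102], 'grip_width': 0.0933, 'qpos': [-0.4619, 0.2243, 1.8339, 0.0, 1.0835, -1.2177]}
```

View pics/both1.png

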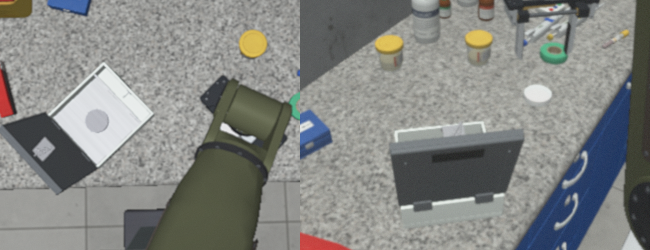

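The lid has sprung wide open and the platen shows at about (247,271) in the top picture. The dish is hidden under the gripper there, and sits where it was in the scene view. Next I measure the platen.

```bash
python3 - <<'E'
from h import *
im=cv2.imread("pics/top1.png"); hsv=cv2.cvtColor(im,cv2.COLOR_BGR2HSV)
print(im[271,247],im[250,255],im[290,240])
g=cv2.cvtColor(im,cv2.COLOR_BGR2GRAY); t=(int(g[271,247])+int(g[250,255]))//2
m=cv2.inRange(g,0,t); k=np.zeros_like(m); cv2.circle(k,(247,271),20,255,-1); m&=k
n,l,s,c=cv2.connectedComponentsWithStats(m); j=1+np.argmax(s[1:,4]); print(s[j],c[j])
cc=max(cv2.findContours((l==j).astype(np.uint8),0,1)[0],key=cv2.contourArea); e=cv2.fitEllipse(cc); print(e,ray("top",*e[0],.03))
b=cv2.imread("pics/scene1.png"); hs=cv2.cvtColor(b,cv2.COLOR_BGR2HSV)
d=cv2.inRange(hs,(0,0,200),(180,30,255)); k=np.zeros_like(d); k[225:265,360:410]=255; d&=k
cc=max(cv2.findContours(d,0,1)[0],key=cv2.contourArea); e=cv2.fitEllipse(cc); print("dish scene",e,ray("scene",*e[0],.010))
E
```

```text
[192 185 183] [226 223 220] [226 222 219]
[235 259  24  24 444] [246.75675676 270.68918919]
((246.7554168701172, 270.6861877441406), (22.501136779785156, 23.31075668334961), 117.86761474609375) [0.45641988 0.1426664  0.03      ]
dish scene ((387.28369140625, 242.782958984375), (16.810880661010742, 26.67730712890625), 97.2372055053711) [ 0.44350778 -0.18219421  0.01      ]
```

Request:
{"fn": "move_arm", "kwargs": {"targets": [[-0.001,0,0.025,0,0,0],[-0.002,0,0.055,0,0,0],[-0.003,0,0.085,0,0,0],[-0.003,0,0.105,0,0,0],[-0.003,0,0.105,0,0,0]]}}

```text
time_s: 5.62
ee_pos: [0.4374, -0.1785, 0.01]
eef_rot: [-3.14, -0.006, 2.326]
force: [-0.6, -1.2, -0.4]
grip_width: 0.0941
```

Request:
{"fn": "move_arm", "kwargs": {"targets": [[0,0,0.003,0,0,0],[0,0,0.006,0,0,0],[0,0,0.008,0,0,0],[0,0,0.009,0,0,0],[0,0,0.009,0,0,0]]}}

```text
time_s: 6.03
ee_pos: [0.4396, -0.1796, 0.005]
eef_rot: [3.141, 0.001, 2.326]
force: [0.1, 0.5, 0.9]
grip_width: 0.0944
```

Request:
{"fn": "move_arm", "kwargs": {"targets": [[0,0,0,0,0,0],[0,0,0,0,0,0],[0,0,0,0,0,0],[0,0,0,0,0,0],[0,0,0,0,0,0]], "fingers": -1, "grip_force": 8}}

```text
time_s: 6.45
ee_pos: [0.4393, -0.1795, 0.0045]
eef_rot: [3.142, 0.0, 2.326]
force: [0.1, 0.5, 0.2]
grip_width: 0.064
```

Request:
{"fn": "move_arm", "kwargs": {"targets": [[0,0,0,0,0,0],[0,0,0,0,0,0],[0,0,0,0,0,0],[0,0,0,0,0,0],[0,0,0,0,0,0]]}}

```text
time_s: 6.87
ee_pos: [0.4393, -0.1795, 0.0045]
eef_rot: [3.142, 0.0, 2.326]
force: [-0.8, 0.6, 1.6]
grip_width: 0.0612
```

Request:
{"fn": "move_arm", "kwargs": {"targets": [[0,0,-0.015,0,0,0],[0,0,-0.04,0,0,0],[0,0,-0.07,0,0,0],[0,0,-0.1,0,0,0],[0,0,-0.12,0,0,0]]}}

```text
time_s: 7.28
ee_pos: [0.4397, -0.1797, 0.127]
eef_rot: [3.141, 0.002, 2.326]
force: [0.8, 0.2, -0.6]
grip_width: 0.0614
```

```bash
python3 - <<'E'
from h import *
st(); a=snap("top","top2"); b=snap("scene","scene2")
cv2.imwrite("pics/c2.png",cv2.resize(b[150:330,300:560],None,fx=2.5,fy=2.5))
plan([(.456,.143,.13,133),(.456,.143,.036,133)])
E
```

```text
{'time_s': 7.2833, 'ee_pos': [0.4397, -0.1797, 0.127], 'eef_rot': [3.1408, 0.002, 2.3257], 'force': [0.8007, 0.214, -0.6338], 'grip_width': 0.0614, 'qpos': [-0.4651, 0.2179, 1.8192, 0.0, 1.1023, -1.22]}
[0.1124, 0.1163, -0.0016, 0.0018, 0.0049, 0.0043] -> [ 0.448 -0.019  0.129]
[0.1127, 0.1161, -0.0014, 0.0018, 0.0049, 0.0043] -> [0.456 0.143 0.13 ]
[0.0, -0.0, 0.094, -0.0, 0.0, 0.0] -> [0.456 0.143 0.036]
```

View pics/c2.png

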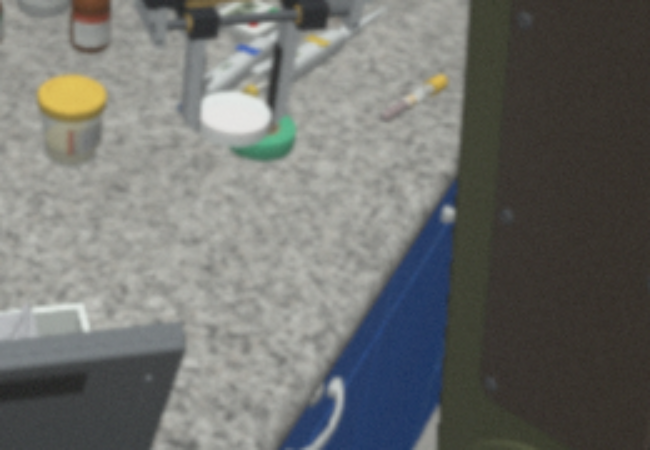

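The dish is held level between the fingers (crop (235,118)) and the tape has not moved. I carry it over the platen.

Request:
{"fn": "move_arm", "kwargs": {"targets": [[0.02,0.02,0,0,0,0],[0.043,0.045,0,0,0,0],[0.066,0.068,0,0,0,0],[0.089,0.092,0,0,0,0],[0.112,0.116,-0.001,0,0,0]]}}

```text
time_s: 7.8
ee_pos: [0.4463, -0.0169, 0.1243]
eef_rot: [-3.141, -0.001, 2.325]
force: [-0.6, 0.4, 0.2]
grip_width: 0.0612
```

Request:
{"fn": "move_arm", "kwargs": {"targets": [[0.025,0.025,0,0,0,0],[0.05,0.05,0,0,0,0],[0.075,0.075,0,0,0,0],[0.1,0.103,0,0,0,0],[0.113,0.116,-0.001,0,0,0]]}}

```text
time_s: 8.22
ee_pos: [0.4535, 0.1464, 0.1252]
eef_rot: [-3.141, -0.001, 2.327]
force: [0.6, -0.4, -0.9]
grip_width: 0.0611
```

Request:
{"fn": "move_arm", "kwargs": {"targets": [[0,0,0.01,0,0,0],[0,0,0.025,0,0,0],[0,0,0.04,0,0,0],[0,0,0.05,0,0,0],[0,0,0.05,0,0,0]]}}

```text
time_s: 8.63
ee_pos: [0.4527, 0.1426, 0.0738]
eef_rot: [-3.138, -0.002, 2.325]
force: [0.4, -0.8, 0.4]
grip_width: 0.0614
```

```bash
python3 - <<'E'
from h import *
st(); a=snap("top","top3"); b=snap("scene","scene3")
cv2.imwrite("pics/c3.png",np.hstack([cv2.resize(a[190:350,170:330],(400,400)),cv2.resize(b[180:380,200:400],(400,400))]))
plan([(.456,.143,.036,133)])
E
```

```text
{'time_s': 8.6333, 'ee_pos': [0.4527, 0.1426, 0.0738], 'eef_rot': [-3.1377, -0.0022, 2.3253], 'force': [0.3872, -0.7604, 0.3548], 'grip_width': 0.0614, 'qpos': [0.2279, 0.2985, 1.8602, -0.0001, 0.9873, -0.5265]}
[-0.0014, 0.0016, 0.0401, -0.0019, -0.001, 0.0076] -> [0.456 0.143 0.036]
```

View pics/c3.png

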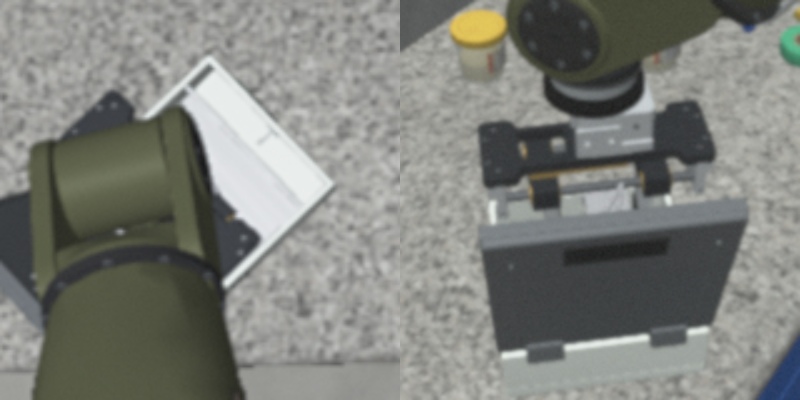

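The gripper and dish are inside the walls and clear of the open lid. I lower the dish onto the platen.

Request:
{"fn": "move_arm", "kwargs": {"targets": [[0,0,0.01,0,0,0],[-0.001,0.001,0.02,0,0,0],[-0.002,0.001,0.03,0,0,0],[-0.002,0.001,0.036,0,0,0],[-0.002,0.001,0.036,0,0,0]]}}

```text
time_s: 9.15
ee_pos: [0.4554, 0.1423, 0.0388]
eef_rot: [-3.139, -0.001, 2.326]
force: [-0.8, 0.2, 0.1]
grip_width: 0.0614
```

Request:
{"fn": "move_arm", "kwargs": {"targets": [[0,0,0.001,0,0,0],[0,0,0.001,0,0,0],[0,0,0.001,0,0,0],[0,0,0.001,0,0,0],[0,0,0.001,0,0,0]]}}

```text
time_s: 9.57
ee_pos: [0.4564, 0.1427, 0.0398]
eef_rot: [3.141, 0.0, 2.326]
force: [0.2, -0.1, -0.5]
grip_width: 0.0613
```

Still about 5 mm high.

Request:
{"fn": "move_arm", "kwargs": {"targets": [[0,0,0.002,0,0,0],[0,0,0.003,0,0,0],[0,0,0.004,0,0,0],[0,0,0.005,0,0,0],[0,0,0.005,0,0,0]]}}

```text
time_s: 9.98
ee_pos: [0.4562, 0.1426, 0.0343]
eef_rot: [-3.141, -0.0, 2.326]
force: [0.6, -0.2, -0.8]
grip_width: 0.0617
```

Request:
{"fn": "move_arm", "kwargs": {"targets": [[0,0,0,0,0,0],[0,0,0,0,0,0],[0,0,0,0,0,0],[0,0,0,0,0,0],[0,0,0,0,0,0]]}}

```text
time_s: 10.4
ee_pos: [0.4562, 0.1426, 0.0344]
eef_rot: [3.142, -0.0, 2.326]
force: [0.2, 0.3, -0.3]
grip_width: 0.0616
```

Request:
{"fn": "move_arm", "kwargs": {"targets": [[0,0,0,0,0,0],[0,0,0,0,0,0],[0,0,0,0,0,0],[0,0,0,0,0,0],[0,0,0,0,0,0]], "fingers": 1}}

```text
time_s: 10.82
ee_pos: [0.4562, 0.1426, 0.0345]
eef_rot: [-3.142, -0.0, 2.326]
force: [1.1, 0.8, 0.5]
grip_width: 0.0914
```

Request:
{"fn": "move_arm", "kwargs": {"targets": [[0,0,-0.005,0,0,0],[0,0,-0.02,0,0,0],[0,0,-0.045,0,0,0],[0,0,-0.075,0,0,0],[0,0,-0.105,0,0,0]]}}

```text
time_s: 11.23
ee_pos: [0.4558, 0.1425, 0.1409]
eef_rot: [-3.141, -0.0, 2.326]
force: [0.7, 0.0, -0.2]
grip_width: 0.0935
```

```bash
python3 - <<'E'
from h import *
st()
# lid geometry: point at distance r from hinge on outer face (h=.0075), angle th
import math
xw=np.array([-math.cos(math.radians(47)),math.sin(math.radians(47))]); print(xw)
P=np.array([.4564,.1427]); 
for th in np.arange(1.9,-.06,-.2):
    for r in (.163,):
        x=-r*math.cos(th)+.0075*math.sin(th); z=.072+r*math.sin(th)+.0075*math.cos(th)
        w=P+xw*(.073+x); print(round(th,2),"xw rel platen",round(.073+x,3),"z",round(z,3),w.round(3))
E
```

```text
{'time_s': 11.2333, 'ee_pos': [0.4558, 0.1425, 0.1409], 'eef_rot': [-3.141, -0.0004, 2.3258], 'force': [0.6648, 0.0004, -0.1563], 'grip_width': 0.0935, 'qpos': [0.2263, 0.2072, 1.7964, 0.0, 1.1387, -0.5287]}
[-0.68199836  0.7313537 ]
1.9 xw rel platen 0.133 z 0.224 [0.366 0.24 ]
1.7 xw rel platen 0.101 z 0.233 [0.387 0.217]
1.5 xw rel platen 0.069 z 0.235 [0.409 0.193]
1.3 xw rel platen 0.037 z 0.231 [0.431 0.169]
1.1 xw rel platen 0.006 z 0.221 [0.452 0.147]
0.9 xw rel platen -0.022 z 0.204 [0.472 0.126]
0.7 xw rel platen -0.047 z 0.183 [0.488 0.108]
0.5 xw rel platen -0.066 z 0.157 [0.502 0.094]
0.3 xw rel platen -0.081 z 0.127 [0.511 0.084]
0.1 xw rel platen -0.088 z 0.096 [0.517 0.078]
```

Request:
{"fn": "move_arm", "kwargs": {"targets": [[0,0,-0.03,0,0,0],[0,0,-0.065,0,0,0],[0,0,-0.1,0,0,0],[0,0,-0.135,0,0,0],[0,0,-0.16,0,0,0]], "fingers": -1}}

```text
time_s: 11.65
ee_pos: [0.4562, 0.1426, 0.3031]
eef_rot: [3.139, 0.002, 2.326]
force: [0.2, 0.4, -0.4]
grip_width: 0.064
```

Request:
{"fn": "move_arm", "kwargs": {"targets": [[0.01,0,-0.002,0,0,0],[0.045,0,-0.002,0,0,0],[0.085,0,-0.002,0,0,0],[0.125,0,-0.002,0,0,0],[0.165,0,-0.002,0,0,0]]}}

```text
time_s: 12.07
ee_pos: [0.3413, 0.2635, 0.301]
eef_rot: [-3.141, -0.0, 2.325]
force: [0.3, 0.3, 0.1]
grip_width: 0.0305
```

Request:
{"fn": "move_arm", "kwargs": {"targets": [[0.03,0,0,0,0,0],[0.04,0,0,0,0,0],[0.04,0,0,0,0,0],[0.04,0,0,0,0,0],[0.04,0,0,0,0,0]]}}

```text
time_s: 12.48
ee_pos: [0.3164, 0.2912, 0.3012]
eef_rot: [-3.141, 0.0, 2.325]
force: [-0.4, 0.2, -0.3]
grip_width: 0.0008
```

```bash
python3 - <<'E'
from h import *
st(); a=snap("top","top4"); b=snap("scene","scene4")
cv2.imwrite("pics/c4.png",np.hstack([cv2.resize(a[190:350,170:330],(400,400)),cv2.resize(b[130:380,180:430],(400,400))]))
E
```

```text
{'time_s': 12.4833, 'ee_pos': [0.3164, 0.2912, 0.3012], 'eef_rot': [-3.1412, 0.0002, 2.3249], 'force': [-0.3571, 0.1772, -0.298], 'grip_width': 0.0008, 'qpos': [0.6589, -0.035, 1.6785, -0.0002, 1.4985, -0.0952]}
```

View pics/c4.png

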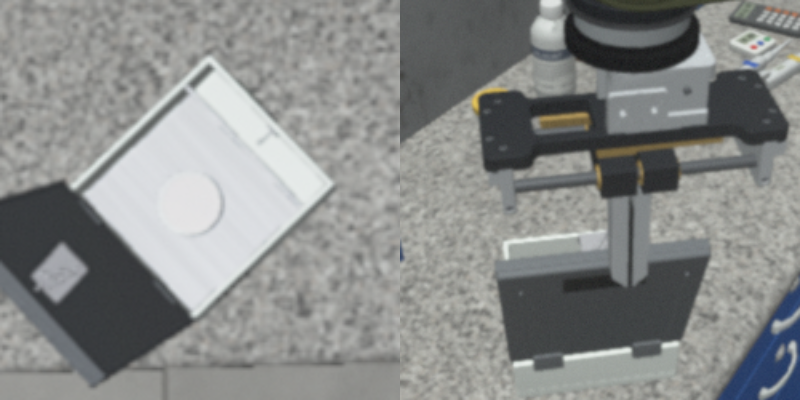

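The dish sits centred on the platen: crop (189,203) is full-picture (245.6,271.2), against an expected 245.9. The fingers are behind the lid and above it. I lower them and push the lid forward.

Request:
{"fn": "move_arm", "kwargs": {"targets": [[0,0,0.02,0,0,0],[0,0,0.05,0,0,0],[0,0,0.08,0,0,0],[0,0,0.1,0,0,0],[0,0,0.1,0,0,0]]}}

```text
time_s: 13.0
ee_pos: [0.3151, 0.2902, 0.1979]
eef_rot: [-3.135, -0.0, 2.324]
force: [-0.1, 0.4, -0.5]
grip_width: 0.0001
```

Request:
{"fn": "move_arm", "kwargs": {"targets": [[-0.018,0,0,0,0,0],[-0.036,0,0,0,0,0],[-0.054,0,0,0,0,0],[-0.072,0,0,0,0,0],[-0.09,0,0,0,0,0]]}}

```text
time_s: 13.42
ee_pos: [0.3786, 0.2258, 0.2033]
eef_rot: [3.139, -0.0, 2.325]
force: [-3.9, 3.8, 4.1]
grip_width: 0.0004
```

Request:
{"fn": "move_arm", "kwargs": {"targets": [[-0.017,0,-0.008,0,0,0],[-0.035,0,-0.024,0,0,0],[-0.05,0,-0.028,0,0,0],[-0.06,0,-0.031,0,0,0],[-0.067,0,-0.031,0,0,0]]}}

```text
time_s: 13.83
ee_pos: [0.4241, 0.1768, 0.2336]
eef_rot: [3.141, 0.0, 2.324]
force: [-2.0, 2.8, -1.5]
grip_width: 0.0004
```

```bash
python3 - <<'E'
from h import *
o=st(); d=np.array(o["ee_pos"])[:2]-[.4564,.1427]; print("xw",d@[-.682,.731],"yw",d@[-.731,-.682])
a=snap("top","top5"); b=snap("scene","scene5")
cv2.imwrite("pics/c5.png",np.hstack([cv2.resize(a[190:350,170:330],(400,400)),cv2.resize(b[130:380,180:430],(400,400))]))
E
```

```text
{'time_s': 13.8333, 'ee_pos': [0.4241, 0.1768, 0.2336], 'eef_rot': [3.1405, 0.0, 2.3244], 'force': [-1.9899, 2.8225, -1.4642], 'grip_width': 0.0004, 'qpos': [0.3149, 0.0727, 1.724, 0.0005, 1.344, -0.4389]}
xw 0.046897431189158394 yw 0.00034292714963174165
```

View pics/c5.png

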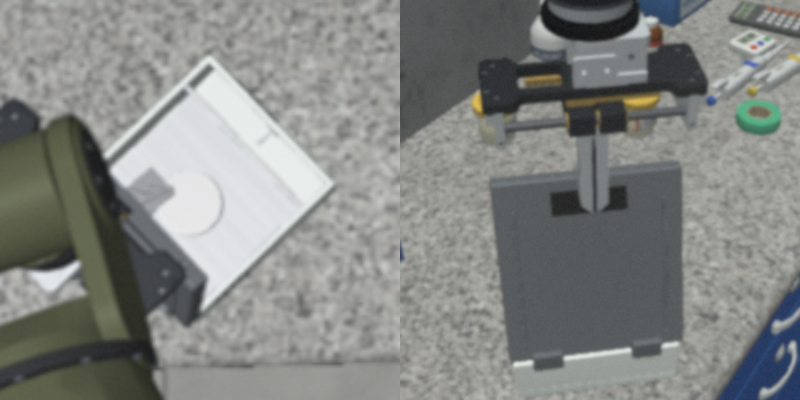

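The tip is on the pad and the lid has passed upright (about 1.3 rad). I follow the arc down.

Request:
{"fn": "move_arm", "kwargs": {"targets": [[-0.016,0,0.004,0,0,0],[-0.031,0,0.01,0,0,0],[-0.045,0,0.018,0,0,0],[-0.059,0,0.027,0,0,0],[-0.072,0,0.037,0,0,0]]}}

```text
time_s: 14.35
ee_pos: [0.473, 0.125, 0.1957]
eef_rot: [3.141, 0.001, 2.326]
force: [-2.6, 0.4, 4.1]
grip_width: 0.0004
```

Request:
{"fn": "move_arm", "kwargs": {"targets": [[-0.012,0,0.011,0,0,0],[-0.022,0,0.023,0,0,0],[-0.031,0,0.037,0,0,0],[-0.039,0,0.051,0,0,0],[-0.046,0,0.067,0,0,0]]}}

```text
time_s: 14.77
ee_pos: [0.5048, 0.0911, 0.1278]
eef_rot: [3.141, 0.001, 2.326]
force: [-2.3, -0.5, 5.1]
grip_width: 0.0001
```

Request:
{"fn": "move_arm", "kwargs": {"targets": [[-0.003,0,0.009,0,0,0],[-0.005,0,0.018,0,0,0],[-0.006,0,0.026,0,0,0],[-0.007,0,0.032,0,0,0],[-0.008,0,0.036,0,0,0]]}}

```text
time_s: 15.18
ee_pos: [0.5096, 0.086, 0.0919]
eef_rot: [3.142, -0.0, 2.326]
force: [-1.4, 0.5, 2.5]
grip_width: 0.0007
```

```bash
python3 - <<'E'
from h import *
o=st(); d=np.array(o["ee_pos"])[:2]-[.4564,.1427]; print("xw",d@[-.682,.731],"yw",d@[-.731,-.682])
E
```

```text
{'time_s': 15.1833, 'ee_pos': [0.5096, 0.086, 0.0919], 'eef_rot': [3.1415, -0.0001, 2.326], 'force': [-1.4001, 0.5407, 2.5337], 'grip_width': 0.0007, 'qpos': [0.0962, 0.353, 1.7345, 0.0001, 1.054, -0.6591]}
xw -0.07775488566374915 yw -0.00021053370757082693
```

Request:
{"fn": "move_arm", "kwargs": {"targets": [[-0.001,0,0.005,0,0,0],[-0.002,0,0.009,0,0,0],[-0.003,0,0.013,0,0,0],[-0.003,0,0.016,0,0,0],[-0.003,0,0.018,0,0,0]]}}

```text
time_s: 15.6
ee_pos: [0.5117, 0.0837, 0.0741]
eef_rot: [3.142, -0.0, 2.326]
force: [-1.0, 1.4, 2.9]
grip_width: 0.0005
```

Request:
{"fn": "move_arm", "kwargs": {"targets": [[0,0,0.001,0,0,0],[0,0,0.002,0,0,0],[0,0,0.002,0,0,0],[0,0,0.002,0,0,0],[0,0,0.002,0,0,0]]}}

```text
time_s: 16.02
ee_pos: [0.5118, 0.0836, 0.0727]
eef_rot: [3.141, 0.0, 2.326]
force: [-1.5, 1.5, 4.4]
grip_width: 0.0002
```

Request:
{"fn": "move_arm", "kwargs": {"targets": [[0,0,0.001,0,0,0],[0,0,0.002,0,0,0],[0,0,0.002,0,0,0],[0,0,0.002,0,0,0],[0,0,0.002,0,0,0]]}}

```text
time_s: 16.43
ee_pos: [0.5119, 0.0837, 0.0716]
eef_rot: [3.141, 0.0, 2.326]
force: [-7.1, 1.9, 16.6]
grip_width: 0.0005
```

Request:
{"fn": "move_arm", "kwargs": {"targets": [[0,0,0,0,0,0],[0,0,0,0,0,0],[0,0,0,0,0,0],[0,0,0,0,0,0],[0,0,0,0,0,0]]}}

```text
time_s: 16.85
ee_pos: [0.5119, 0.0837, 0.0716]
eef_rot: [3.141, 0.0, 2.326]
force: [-6.6, 1.8, 17.3]
grip_width: 0.0003
```

At the stop, with the force up to 17 N and held for over 0.4 s. I lift off slowly, then move clear and look.

Request:
{"fn": "move_arm", "kwargs": {"targets": [[0,0,-0.01,0,0,0],[0,0,-0.02,0,0,0],[0,0,-0.04,0,0,0],[-0.02,0,-0.07,0,0,0],[-0.05,0,-0.09,0,0,0]]}}

```text
time_s: 17.27
ee_pos: [0.546, 0.0478, 0.1634]
eef_rot: [3.14, 0.001, 2.328]
force: [0.4, 0.3, 0.1]
grip_width: 0.0001
```

Request:
{"fn": "move_arm", "kwargs": {"targets": [[-0.03,-0.01,0,0,0,0],[-0.055,-0.03,0,0,0,0],[-0.08,-0.06,0,0,0,0],[-0.09,-0.09,0,0,0,0],[-0.09,-0.12,0,0,0,0]]}}

```text
time_s: 17.68
ee_pos: [0.52, -0.103, 0.1604]
eef_rot: [-3.141, 0.0, 2.325]
force: [0.1, 0.1, 0.3]
grip_width: 0.0007
```

Request:
{"fn": "move_arm", "kwargs": {"targets": [[0,0,0,0,0,0],[0,0,0,0,0,0],[0,0,0,0,0,0],[0,0,0,0,0,0],[0,0,0,0,0,0]]}}

```text
time_s: 18.1
ee_pos: [0.5207, -0.0999, 0.1605]
eef_rot: [3.142, 0.0, 2.327]
force: [-0.3, 0.1, 0.7]
grip_width: 0.0002
```

```bash
python3 - <<'E'
from h import *
st(); a=snap("top","top6"); b=snap("scene","scene6")
cv2.imwrite("pics/c6.png",np.hstack([cv2.resize(a[160:360,170:420],(400,320)),cv2.resize(b[130:380,180:430],(320,320))]))
E
```

```text
{'time_s': 18.1, 'ee_pos': [0.5207, -0.0999, 0.1605], 'eef_rot': [3.1416, 0.0, 2.327], 'force': [-0.2766, 0.1296, 0.7208], 'grip_width': 0.0002, 'qpos': [-0.2586, 0.2976, 1.6326, 0.0, 1.2114, -1.0148]}
```

View pics/c6.png

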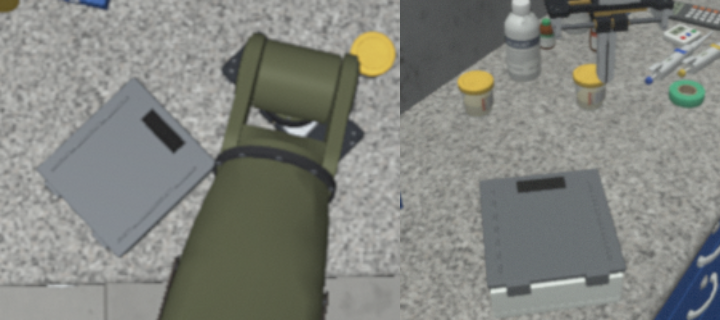

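The lid is down and stays so 1.2 s after I let go; cups and tape stand as before. I compare the lid with the first picture, and hand in if they match.

```bash
python3 - <<'E'
from h import *
b=snap("scene","scene7"); g=lambda i:cv2.cvtColor(i,cv2.COLOR_BGR2GRAY)[255:375,235:360].astype(np.float32)
d0=g(cv2.imread("pics/scene0.png")); s=cv2.phaseCorrelate(d0,g(b)); print(s,np.abs(d0-g(b)).mean())
if np.hypot(*s[0])<0.5: ctrl.hand_in(); print("handed in")
E
```

```text
((0.45869548693647744, -0.011961744326271173), 1.0066233266194662) 3.7481334
the job is handed in; nothing more can be done
handed in
```

The dish is in the warmer and the lid is latched shut; the job is handed in at about 18 s of the 69 s allowed, with no verdict reported.

- **Opening:** I pressed the pad to its stop and the lid sprang wide open.
- **Placing:** I lifted the dish by its rim and set it down on the platen. The top view showed it within about 1 mm of centre, flat and let go, with the lid still open.
- **Closing:** I pushed the lid over from behind, followed it down, and held the pad at the stop at about 17 N for over 0.4 s.

**Last checks:**
- The lid stayed down for more than 1 s after I let go.
- The final scene picture matched the starting one, with the lid area shifted 0.46 px sideways and 0.01 px vertically. That was close to my 0.5 px limit.
- The tape roll and cups looked to be where they started, by eye only.
- The dish could not be seen once the lid was shut.
- One earlier reading disagreed: the scene view put the dish about 6 mm from where the top view did before the grasp. I went by the top view, and the grip held.

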